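# Pick the full screw box by weight and set it in the tray

## Robot

A 7-joint arm with a two-finger parallel gripper is mounted at the origin on the work surface. World frame = base frame: x ahead of the robot, y to its left, z up, the work surface at z = 0. Lengths are in m, angles in degrees, forces in N, time in s.
With the tool pointing down it reaches from about 0.4 to 0.85 m from the base axis. Payload 10.4 kg.
Tool frame: the origin (TCP) lies on the centre line of the jaws, within the pads' length; the fingertips stand 25 mm ahead of it and the grasp point (between the pads) lies 6 mm ahead of it; z points along the fingers, y is the line along which they close (so a half turn about z gives the same grasp; the last joint's range is limited). The gripper opens to 87 mm and grips with 3 to 60 N. Pads are 19 mm wide; open, the fingers measure 117 mm over their backs; the gripper's body (75 mm by 190 mm) begins 51 mm behind the grasp point.
Start: joints at [-77.498, 19.034, -3.707, 83.658, 1.238, 77.344, -5.071], TCP at [0.149, 0.607, 0.248] pointing down, gripper open.
Joint ranges: [-148.97, 148.97], [-28.65, 121.19], [-84.17, 76.75], [9.2, 138.47], [-72.65, 252.65], [3.7, 117.97], [-149.18, 149.18]. Speed limits (degrees/s): [127.2, 127.2, 159.86, 159.86, 180, 180, 180].

## Interface

Orientations are given as [roll, pitch, yaw] about the fixed x, y, z axes, in that order (R = Rz(yaw) Ry(pitch) Rx(roll)).
In Python, from bench import monitor, vision, bot gives the robot as it stands. The module is installed in compiled form; this text tells all that it offers.
- The arm moves only by the shell command python3 -m jog 'ROWS' [FORCE]. ROWS is a JSON object of lists of equal length, an entry for each row: "slide": the shift along the tool's x, y, z in mm, a list of three; "twist": the turn about the tool's z in rad; "jaw": the opening, from -1 (shut) to 1 (fully open). In form: {"slide": [[x, y, z], ...], "twist": [twist, ...], "jaw": [jaw, ...]}. A call has exactly 5 rows; each row is the pose to reach, as a shift and turn from the pose commanded when the call began, along the tool's axes at that moment; what a row does not reach only later rows make up. A row lasts 1/10 s, in which the tool goes at most 50 mm and 8.59 degrees, less where a joint would pass 70% of its speed; a pose out of reach is approached as far as the arm can. A call with a gripper value outside its range is refused whole. The fingers move at their own pace and stop on an object; FORCE is the grip in N (left out, the last holds). Time passes only in rows, so rows that repeat a pose let the fingers close, or fill a call up. It gives the time, the measured TCP pose, the force, the opening and the grip force at its end, in the units of the state.
- monitor.get_state(): the state, without advancing time (a new reading comes with each control period).
- vision.capture(name): name is "scene" or "top" or "wrist"; returns a dict with "image" (420x560x3 uint8, blue, green, red), "depth" (420x560 float32, m along the optical axis (not along the pixel's ray), 0 where there is no reading), "camera_matrix" (3x3 intrinsics, pixels), "T" (4x4, takes a point from camera to world coordinates). Camera axes: x right, y up, looking along -z (the intrinsics and any distortion apply to the point x, -y, -z); pixel columns grow to the right and rows downward; lengths in m; the calibration is good to about 2 mm. A picture is of the moment at which its call begins.
- bot.hand_in(): hands the job in; it is judged then, once.
The state is a dict: "clock": time; "joint_pos": joint angles; "qd": joint speeds; "tau": joint torques, N m; "eef_pos": TCP position; "tool_rot": TCP orientation; "ft_force": force on the tool from outside, world axes, zero at the start; "moment": the same for the moment, N m; "opening": finger opening in m; "grip_force": force on a finger pad.
Only numpy, scipy, OpenCV 4.12 (cv2) and the standard library are available. Lean on these libraries where they do the work, as an engineer would, in place of code of your own. Each camera call takes 0.05 s, during which the arm holds its last target. There are 200 camera calls.

## Task

Three identical closed screw boxes hang on the hooks of the red rack: one is full and clearly the heaviest, the other two are almost empty. Find the full one by its weight, lift it off its hook and set it down gently, standing upright, in the red tray; leave the two light boxes each hanging on its own hook, and do not disturb the glue gun, the tape roll or the bottle.

Things in the scene. Friction and masses are not known exactly. Their poses are not given: they have to be found in the camera images.
- rack: red steel frame fixed on the bench, 430 mm wide, 250 mm tall, open towards the robot. Origin: on the bench below the middle box's centre; y along the row to the robot's left, x away from the robot. Hooks at y = +135, 0, -135 mm on a rail (centre x = +43, z = 215 mm). A lower rail (front face x = +25.5, z = 100 mm) backs the boxes. Rail and hooks overhang: come tilted.
- hook_a (a point): tip of the left steel hook (8 mm rod, centre 215 mm above the bench) that comes forward to x = +7 mm of the rack and there turns up; this point is the top of the upturned tip, 231 mm above the bench. A loop must rise about 15 mm to pass over it, then come towards the robot; lifted up to 10 mm it stays on its hook.
- hook_b (a point): tip of the middle steel hook (8 mm rod, centre 215 mm above the bench) that comes forward to x = +7 mm of the rack and there turns up; this point is the top of the upturned tip, 231 mm above the bench. A loop must rise about 15 mm to pass over it, then come towards the robot; lifted up to 10 mm it stays on its hook.
- hook_c (a point): tip of the right steel hook (8 mm rod, centre 215 mm above the bench) that comes forward to x = +7 mm of the rack and there turns up; this point is the top of the upturned tip, 231 mm above the bench. A loop must rise about 15 mm to pass over it, then come towards the robot; lifted up to 10 mm it stays on its hook.
- box_a: blue box, white lid, on the left hook, 50 x 50 mm, 110 mm tall; underside 72 mm above the bench. Origin: centre of underside; axes as the rack. A wire loop (6 mm wire, 30 mm wide inside) on the lid, 21 mm behind the centre (+x), top wire centred 150 mm above the underside, is on the hook. Grip about 22 mm below the lid top. Any may be the full one: full 0.45 to 0.75 kg, else under 0.25 kg.
- box_b: blue box, white lid, on the middle hook, 50 x 50 mm, 110 mm tall; underside 72 mm above the bench. Origin: centre of underside; axes as the rack. A wire loop (6 mm wire, 30 mm wide inside) on the lid, 21 mm behind the centre (+x), top wire centred 150 mm above the underside, is on the hook. Grip about 22 mm below the lid top. Any may be the full one: full 0.45 to 0.75 kg, else under 0.25 kg.
- box_c: blue box, white lid, on the right hook, 50 x 50 mm, 110 mm tall; underside 72 mm above the bench. Origin: centre of underside; axes as the rack. A wire loop (6 mm wire, 30 mm wide inside) on the lid, 21 mm behind the centre (+x), top wire centred 150 mm above the underside, is on the hook. Grip about 22 mm below the lid top. Any may be the full one: full 0.45 to 0.75 kg, else under 0.25 kg.
- tray: shallow red steel tray fixed on the bench, open on top, 116 mm (x) x 106 mm (y) outside, 18 mm tall, walls and floor 3 mm thick. Origin: centre of its underside, z up.
- bottle: clear glass glue bottle with black cap, 60 mm across, 110 mm tall, standing. Origin: centre of its underside. A bystander.
- tape: yellow tape roll lying flat, 90 mm across, 22 mm tall. Origin: centre of its underside. A bystander.
- gluegun: blue glue gun lying on its side, about 190 mm long and 32 mm high; origin on the bench under its barrel, nozzle towards its +x, handle towards its +y (to 117 mm). A bystander.

How it is judged (in metres and radians):
At the end, for the whole second after the job is handed in: The full box (over 3.3 N on the tray) stands still and upright (0.1 rad) on the tray floor, centre within 36 mm (x) and 32 mm (y) of the tray's; each light box hangs on the rack within 30 mm of its start, tilted under 0.25 rad (((x of box_a in the frame of tray between -0.036 and 0.036 m and y of box_a in the frame of tray between -0.032 and 0.032 m and z of box_a in the frame of tray below 0.012 m and angle between box_a's own z axis and vertical below 0.1 rad and contact force between box_a and tray above 3.3 N and linear speed of box_a below 0.02 m/s and distance of each of box_b, box_c from where it was at the start of the episode below 0.03 m and angle between each of box_b, box_c's own z axis and vertical below 0.25 rad and contact force between each of box_b, box_c and rack above 0.8 N) or (x of box_b in the frame of tray between -0.036 and 0.036 m and y of box_b in the frame of tray between -0.032 and 0.032 m and z of box_b in the frame of tray below 0.012 m and angle between box_b's own z axis and vertical below 0.1 rad and contact force between box_b and tray above 3.3 N and linear speed of box_b below 0.02 m/s and distance of each of box_a, box_c from where it was at the start of the episode below 0.03 m and angle between each of box_a, box_c's own z axis and vertical below 0.25 rad and contact force between each of box_a, box_c and rack above 0.8 N) or (x of box_c in the frame of tray between -0.036 and 0.036 m and y of box_c in the frame of tray between -0.032 and 0.032 m and z of box_c in the frame of tray below 0.012 m and angle between box_c's own z axis and vertical below 0.1 rad and contact force between box_c and tray above 3.3 N and linear speed of box_c below 0.02 m/s and distance of each of box_a, box_b from where it was at the start of the episode below 0.03 m and angle between each of box_a, box_b's own z axis and vertical below 0.25 rad and contact force between each of box_a, box_b and rack above 0.8 N))); the robot touches nothing.
It fails at once if a box strikes the tray hard (over 60 N) (contact force between any of box_a, box_b, box_c and tray above 60 N).
It fails at once if the bottle, tape roll or glue gun is moved more than 40 mm or the bottle is tipped (distance of any of bottle, tape, gluegun from where it was at the start of the episode above 0.04 m or angle between bottle's own z axis and vertical above 0.3 rad).
It also fails if it takes over 67 s, if anything falls off the work surface, if the arm or the gripper's body presses on something with over 40 N, if the wrist force passes 120 N, or if a joint passes its speed limit or range.

## Working session

There is one attempt and no reset: what is moved stays moved. The work goes in short steps, Python scripts to look and compute and a shell command to move; the robot and the scene stay as the last step left them, time stands still between calls to the robot, and variables do not carry over. Pictures are saved under pics/ and viewed, at most 10 in all, crops included, and the job is handed in when it is done.

```bash
mkdir -p pics
python3 - <<'E'
from bench import monitor, vision, bot
import cv2,numpy as np
s=monitor.get_state();print(s)
ims=[]
for n in ["scene","top"]:
    c=vision.capture(n);cv2.imwrite(f"pics/{n}0.png",c["image"]);np.savez(f"{n}0.npz",**c)
    print(n,c["camera_matrix"],c["T"].round(3))
E
```

```text
{'clock': 0.0, 'joint_pos': array([-77.49876378,  19.07142495,  -3.70963346,  83.70687322,
         1.23726537,  77.34298696,  -5.07333409]), 'qd': array([ 0.02118467,  0.09345395, -0.01203318,  0.11312218, -0.04135298,
        0.00964159, -0.00269372]), 'tau': array([ 7.30803677e-04, -6.23251033e+01,  2.47673539e-02, -3.89901531e+01,
       -6.14797790e-02,  3.99879366e-02,  1.92003822e-04]), 'eef_pos': array([0.14893337, 0.60662627, 0.24675278]), 'tool_rot': array([-1.79918608e+02,  2.66267975e-03,  1.66204833e+02]), 'ft_force': array([ 0.38366045, -0.72142533, -0.1259328 ]), 'moment': array([ 0.00685251, -0.02207587,  0.04870062]), 'grip_force': 0.0, 'opening': 0.08693220020528146}
scene [[445.65208213   0.         281.80023838]
 [  0.         445.65208213 210.94736709]
 [  0.           0.           1.        ]] [[ 0.136 -0.638  0.758  1.5  ]
 [ 0.99   0.071 -0.118 -0.079]
 [ 0.021  0.767  0.642  0.927]
 [ 0.     0.     0.     1.   ]]
top [[420.46726297   0.         276.812782  ]
 [  0.         420.46726297 210.92018174]
 [  0.           0.           1.        ]] [[ 0.027  0.976 -0.217  0.348]
 [-1.     0.027 -0.003  0.059]
 [ 0.003  0.217  0.976  1.054]
 [ 0.     0.     0.     1.   ]]
```

View pics/scene0.png

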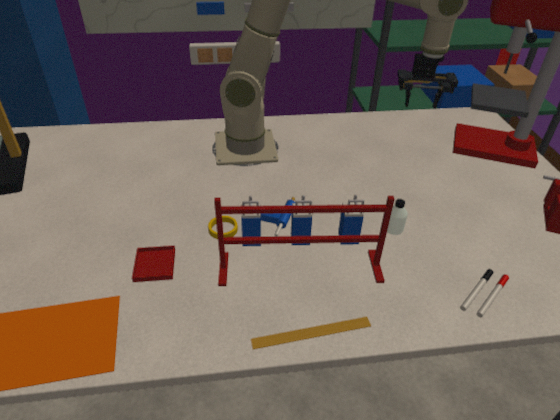

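View pics/top0.png

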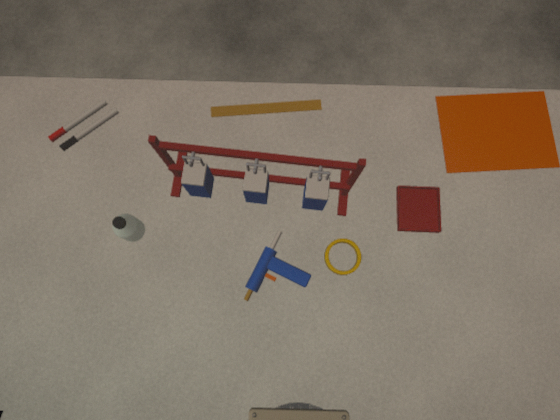

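The scene view shows three boxes on the rack, the tray on the robot's right, and the bottle by the rack's robot-left end. In the top view the lids are near (195,173), (257,180) and (318,183), the tray at (418,209), bottle (127,228), tape (343,257) and glue gun (270,270).

```bash
cat > h.py <<'E'
import numpy as np,cv2
def ray(c,uv,z):
    K,T=c["camera_matrix"],c["T"]
    p=np.c_[np.atleast_2d(uv),np.ones(len(np.atleast_2d(uv)))]@np.linalg.inv(K).T
    d=(p*[1,-1,-1])@T[:3,:3].T; o=T[:3,3]
    return o+d*((z-o[2])/d[:,2])[:,None]
E
python3 - <<'E'
from h import *
c=dict(np.load("top0.npz"));im=c["image"];hsv=cv2.cvtColor(im,cv2.COLOR_BGR2HSV)
# depth -> world points
v,u=np.mgrid[:420,:560];d=c["depth"]
K=c["camera_matrix"]
P=np.stack([(u-K[0,2])/K[0,0]*d,-(v-K[1,2])/K[1,1]*d,-d],-1)@c["T"][:3,:3].T+c["T"][:3,3]
z=P[...,2]
lid=(abs(z-.182)<.008)&(hsv[...,1]<70)&(d>0)
n,l,st,ce=cv2.connectedComponentsWithStats(lid.astype(np.uint8))
for i in range(1,n):
    if st[i,4]>150:
        pts=np.argwhere(l==i)[:,::-1].astype(np.float32)
        W=ray(c,pts,.182)[:,:2].astype(np.float32)
        print("lid",st[i],cv2.minAreaRect(W),np.median(z[l==i]))
red=((hsv[...,0]<8)|(hsv[...,0]>172))&(hsv[...,1]>120)
r=red&(abs(z-.217)<.012)
W=P[r];print("rail",W.shape,np.polyfit(W[:,1],W[:,0],1),W[:,1].min(),W[:,1].max(),np.median(W[:,2]),np.percentile(W[:,2],98))
print("maxz red",z[red&(d>0)].max())
t=red.copy();t[:, :385]=0;t[:,450:]=0;t[:180]=0;t[240:]=0
pts=np.argwhere(t)[:,::-1].astype(np.float32)
print("tray",cv2.minAreaRect(ray(c,pts,.018)[:,:2].astype(np.float32)))
for nm,(a,b) in dict(bottle=(127,228),cap=(120,222),tape=(343,257),gun=(265,268)).items(): print(nm,ray(c,[(a,b)],.03))
cv2.imwrite("pics/crop.png",cv2.resize(im[120:240,130:460],None,fx=2.4,fy=2.4,interpolation=cv2.INTER_CUBIC))
E
```

```text
lid [181 161  26  25 496] ((0.6214970350265503, 0.2449847161769867), (0.04986521229147911, 0.051584500819444656), 85.22966003417969) 0.18180957881453524
lid [243 168  25  25 505] ((0.6093013882637024, 0.11159766465425491), (0.05014817416667938, 0.05182628333568573), 84.11711883544922) 0.181794621486694
lid [305 175  25  25 501] ((0.5978085994720459, -0.022284626960754395), (0.05004183575510979, 0.05095662549138069), 85.0087661743164) 0.18163308042891813
rail (1436, 3) [0.08888574 0.64162219] -0.11096078642347358 0.3256743715435773 0.22171563200647693 0.22543989658528918
maxz red 0.2540163494548231
tray ((0.595175564289093, -0.295002281665802), (0.10791294276714325, 0.11569344252347946), 89.12447357177734)
bottle [[0.52283855 0.43180551 0.03      ]]
cap [[0.53743456 0.45070611 0.03      ]]
tape [[ 0.46547084 -0.10146358  0.03      ]]
gun [[0.43372704 0.08770323 0.03      ]]
```

View pics/crop.png

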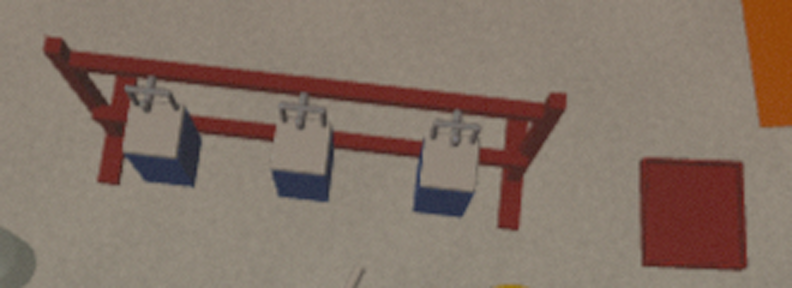

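```bash
cat > to.py <<'E'
import sys,numpy as np
from scipy.spatial.transform import Rotation as R
from bench import monitor
s=monitor.get_state();r=R.from_euler('xyz',s["tool_rot"],degrees=True)
print("t",s["clock"],"eef",s["eef_pos"].round(4),"rot",s["tool_rot"].round(2),"F",s["ft_force"].round(2),"op",round(s["opening"],4),"g",round(s["grip_force"],1))
rk=R.from_euler('z',-5.06,degrees=True)
for a in sys.argv[1:]:
    t=np.array(eval(a));print(a,"slide mm",(r.inv().apply(t-s["eef_pos"])*1000).round(1))
E
python3 -m jog '{"slide":[[0,0,-20],[0,0,-45],[0,0,-45],[0,0,-45],[0,0,-45]],"twist":[-0.1,-0.152,-0.152,-0.152,-0.152],"jaw":[1,1,1,1,1]}' 60
python3 to.py "(.6155,.2455,.29)"
```

```text
clock: 0.6
eef_pos: [0.149, 0.6066, 0.2914]
tool_rot: [-179.9, -0.0, 174.9]
ft_force: [-0.1, 0.2, -0.2]
opening: 0.0867
grip_force: 0.0
t 0.6 eef [0.149  0.6066 0.2914] rot [-1.7991e+02 -1.0000e-02  1.7488e+02] F [-0.09  0.2  -0.25] op 0.0867 g 0.0
(.6155,.2455,.29) slide mm [-496.9 -318.     1.9]
```

```bash
python3 -m jog '{"slide":[[-25,-16,0],[-63,-40,0],[-101,-65,0],[-139,-89,0],[-177,-113,0]],"twist":[0,0,0,0,0],"jaw":[1,1,1,1,1]}' >/dev/null
python3 -m jog '{"slide":[[-38,-24,0],[-76,-49,0],[-114,-73,0],[-152,-97,0],[-177,-113,0]],"twist":[0,0,0,0,0],"jaw":[1,1,1,1,1]}' >/dev/null
python3 -m jog '{"slide":[[-38,-24,0],[-76,-49,0],[-114,-73,0],[-140,-90,0],[-143,-92,0]],"twist":[0,0,0,0,0],"jaw":[1,1,1,1,1]}' >/dev/null
python3 to.py "(.6155,.2455,.193)"
```

```text
t 2.1 eef [0.6184 0.2413 0.2908] rot [-1.7980e+02 -3.0000e-02  1.7452e+02] F [-0.02  0.18 -0.29] op 0.0871 g 0.0
(.6155,.2455,.193) slide mm [ 3.2  4.3 97.8]
```

```bash
python3 -m jog '{"slide":[[0,0,10],[0,0,30],[0,0,40],[0,0,40],[0,0,40]],"twist":[0,0,0,0,0],"jaw":[1,1,1,1,1]}' >/dev/null
python3 to.py "(.6155,.2455,.193)"
python3 - <<'E'
from bench import vision
import cv2
c=vision.capture("wrist");cv2.imwrite("pics/w1.png",c["image"])
E
```

```text
t 2.6 eef [0.6154 0.2469 0.2527] rot [ 1.7999e+02 -2.0000e-02  1.7497e+02] F [ 0.38 -0.69  0.88] op 0.087 g 0.0
(.6155,.2455,.193) slide mm [-0.3 -1.4 59.7]
```

View pics/w1.png

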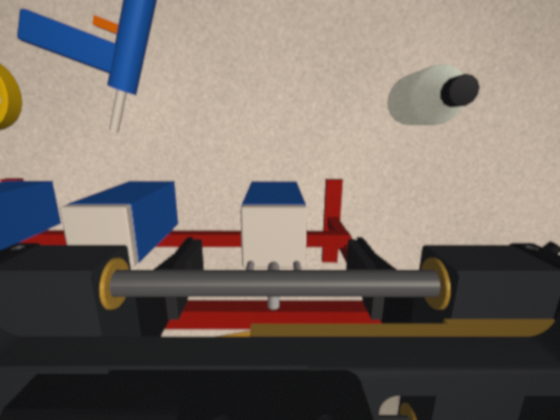

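The wrist view has the left box's lid (243–307, centre 275) centred between the fingers (190–360), with the hook and loop at about (274,270) behind it. I'll descend now.

```bash
python3 -m jog '{"slide":[[0,-1,10],[0,-1,25],[0,-1,40],[0,-1,52],[0,-1,58]],"twist":[0,0,0,0,0],"jaw":[1,1,1,1,1]}' >/dev/null
python3 -m jog '{"slide":[[0,0,1],[0,0,1],[0,0,1],[0,0,1],[0,0,1]],"twist":[0,0,0,0,0],"jaw":[1,1,1,1,1]}' >/dev/null
python3 to.py "(.6155,.2455,.193)"
python3 -m jog '{"slide":[[0,0,0],[0,0,0],[0,0,0],[0,0,0],[0,0,0]],"twist":[0,0,0,0,0],"jaw":[0.1,0.1,0.1,0,-1]}' 50
python3 -m jog '{"slide":[[0,0,0],[0,0,0],[0,0,0],[0,0,0],[0,0,0]],"twist":[0,0,0,0,0],"jaw":[-1,-1,-1,-1,-1]}' 50
python3 to.py
```

```text
t 3.65 eef [0.616  0.2452 0.194 ] rot [1.7997e+02 3.0000e-02 1.7491e+02] F [-0.6  -0.75  0.37] op 0.087 g 0.0
(.6155,.2455,.193) slide mm [0.5 0.2 1. ]
clock: 4.15
eef_pos: [0.6158, 0.2452, 0.1935]
tool_rot: [180.0, -0.0, 174.9]
ft_force: [-0.0, 0.3, 0.4]
opening: 0.0552
grip_force: 0.0
clock: 4.65
eef_pos: [0.6157, 0.2451, 0.1935]
tool_rot: [-180.0, -0.0, 174.9]
ft_force: [-0.1, -0.5, 0.1]
opening: 0.0498
grip_force: 50.0
t 4.65 eef [0.6157 0.2451 0.1935] rot [-1.8000e+02 -1.0000e-02  1.7491e+02] F [-0.09 -0.53  0.05] op 0.0498 g 50.0
```

Gripped at 50 mm. I'll lift 6 mm and weigh it.

```bash
python3 -m jog '{"slide":[[0,0,-2],[0,0,-4],[0,0,-6],[0,0,-6],[0,0,-6]],"twist":[0,0,0,0,0],"jaw":[-1,-1,-1,-1,-1]}' >/dev/null; python3 to.py
python3 -m jog '{"slide":[[0,0,0],[0,0,0],[0,0,0],[0,0,0],[0,0,0]],"twist":[0,0,0,0,0],"jaw":[-1,-1,-1,-1,-1]}' >/dev/null; python3 to.py
```

```text
t 5.15 eef [0.6158 0.2452 0.1995] rot [179.99  -0.   174.91] F [-0.02  0.2  -1.62] op 0.0493 g 50.0
t 5.65 eef [0.6158 0.2452 0.1995] rot [180.     0.   174.91] F [-0.18  0.49 -2.77] op 0.0497 g 50.0
```

Box a weighs about 2.5 N, so it is light. I'll put it back and go on to b.

```bash
python3 -m jog '{"slide":[[0,0,2],[0,0,4],[0,0,6],[0,0,6],[0,0,6]],"twist":[0,0,0,0,0],"jaw":[-1,-1,-1,-1,-0.5]}' 10 >/dev/null; python3 to.py
python3 -m jog '{"slide":[[0,0,0],[0,0,0],[0,0,0],[0,0,0],[0,0,0]],"twist":[0,0,0,0,0],"jaw":[0.2,0.3,0.5,1,1]}' >/dev/null
python3 -m jog '{"slide":[[0,0,0],[0,0,-10],[0,0,-30],[0,0,-55],[0,0,-78]],"twist":[0,0,0,0,0],"jaw":[1,1,1,1,1]}' >/dev/null; python3 to.py
python3 -m jog '{"slide":[[0,-20,0],[0,-60,0],[0,-100,0],[0,-130,0],[0,-134,0]],"twist":[0,0,0,0,0],"jaw":[1,1,1,1,1]}' >/dev/null
python3 -m jog '{"slide":[[0,0,0],[0,0,0],[0,0,0],[0,0,0],[0,0,0]],"twist":[0,0,0,0,0],"jaw":[1,1,1,1,1]}' >/dev/null; python3 to.py "(.6034,.112,.1935)"
```

```text
t 6.15 eef [0.6158 0.2452 0.1936] rot [179.99   0.   174.91] F [-0.2   0.02 -1.02] op 0.0498 g 10.0
t 7.15 eef [0.6158 0.2452 0.2734] rot [1.7998e+02 3.0000e-02 1.7491e+02] F [0.22 0.02 0.17] op 0.0869 g 0.0
t 8.15 eef [0.6039 0.1124 0.2714] rot [ 1.8000e+02 -1.0000e-02  1.7498e+02] F [-0.29  0.18  0.66] op 0.0868 g 0.0
(.6034,.112,.1935) slide mm [ 0.4 -0.5 77.9]
```

```bash
python3 -m jog '{"slide":[[0,0,15],[0,0,35],[0,0,58],[0,0,73],[0,0,78]],"twist":[0,0,0,0,0],"jaw":[1,1,1,1,1]}' >/dev/null
python3 -m jog '{"slide":[[0,0,0],[0,0,0],[0,0,0],[0,0,0],[0,0,0]],"twist":[0,0,0,0,0],"jaw":[0.6,0.4,0.1,0.1,0.1]}' 50 >/dev/null; python3 to.py
python3 -m jog '{"slide":[[0,0,0],[0,0,0],[0,0,0],[0,0,0],[0,0,0]],"twist":[0,0,0,0,0],"jaw":[-1,-1,-1,-1,-1]}' 50 >/dev/null; python3 to.py
python3 -m jog '{"slide":[[0,0,-2],[0,0,-4],[0,0,-6],[0,0,-6],[0,0,-6]],"twist":[0,0,0,0,0],"jaw":[-1,-1,-1,-1,-1]}' 50 >/dev/null
python3 -m jog '{"slide":[[0,0,0],[0,0,0],[0,0,0],[0,0,0],[0,0,0]],"twist":[0,0,0,0,0],"jaw":[-1,-1,-1,-1,-1]}' >/dev/null; python3 to.py
```

```text
t 9.15 eef [0.6041 0.1118 0.194 ] rot [1.7998e+02 4.0000e-02 1.7491e+02] F [-0.46  0.01 -0.3 ] op 0.0548 g 0.0
t 9.65 eef [0.604  0.1118 0.1937] rot [1.7999e+02 1.0000e-02 1.7492e+02] F [0.58 0.67 2.38] op 0.0493 g 50.0
t 10.65 eef [0.6039 0.1117 0.1995] rot [180.    -0.   174.92] F [-0.64 -0.65 -1.37] op 0.0498 g 50.0
```

```bash
python3 -m jog '{"slide":[[0,0,0],[0,0,0],[0,0,0],[0,0,0],[0,0,0]],"twist":[0,0,0,0,0],"jaw":[-1,-1,-1,-1,-1]}' >/dev/null; python3 to.py
python3 -m jog '{"slide":[[0,0,2],[0,0,4],[0,0,6],[0,0,6],[0,0,6]],"twist":[0,0,0,0,0],"jaw":[-1,-1,-1,-1,-0.5]}' 10 >/dev/null; python3 to.py
python3 -m jog '{"slide":[[0,0,0],[0,0,0],[0,0,0],[0,0,0],[0,0,0]],"twist":[0,0,0,0,0],"jaw":[0.2,0.3,0.5,1,1]}' >/dev/null
python3 -m jog '{"slide":[[0,0,0],[0,0,-10],[0,0,-30],[0,0,-55],[0,0,-78]],"twist":[0,0,0,0,0],"jaw":[1,1,1,1,1]}' >/dev/null
python3 -m jog '{"slide":[[0,-20,0],[0,-60,0],[0,-100,0],[0,-130,0],[0,-134.5,0]],"twist":[0,0,0,0,0],"jaw":[1,1,1,1,1]}' >/dev/null
python3 -m jog '{"slide":[[0,0,0],[0,0,0],[0,0,0],[0,0,0],[0,0,0]],"twist":[0,0,0,0,0],"jaw":[1,1,1,1,1]}' >/dev/null; python3 to.py "(.5918,-.022,.1935)"
```

```text
t 11.15 eef [0.6039 0.1117 0.1995] rot [179.99   0.   174.91] F [-0.6  -1.3  -1.72] op 0.0496 g 50.0
t 11.65 eef [0.604  0.1117 0.1937] rot [1.7999e+02 1.0000e-02 1.7491e+02] F [-0.4  -0.23  1.36] op 0.0502 g 10.0
t 13.65 eef [ 0.592  -0.0215  0.2714] rot [ 1.7999e+02 -1.0000e-02  1.7497e+02] F [-0.52  0.11  0.43] op 0.0873 g 0.0
(.5918,-.022,.1935) slide mm [ 0.2 -0.5 77.9]
```

Box b is light as well (about 1.6 N), so c should be the full one. I'll check it.

```bash
python3 -m jog '{"slide":[[0,0,15],[0,0,35],[0,0,58],[0,0,73],[0,0,78]],"twist":[0,0,0,0,0],"jaw":[1,1,1,1,1]}' >/dev/null
python3 -m jog '{"slide":[[0,0,0],[0,0,0],[0,0,0],[0,0,0],[0,0,0]],"twist":[0,0,0,0,0],"jaw":[0.6,0.4,0.1,0.1,0.1]}' 60 >/dev/null; python3 to.py
python3 -m jog '{"slide":[[0,0,0],[0,0,0],[0,0,0],[0,0,0],[0,0,0]],"twist":[0,0,0,0,0],"jaw":[-1,-1,-1,-1,-1]}' 60 >/dev/null; python3 to.py
python3 -m jog '{"slide":[[0,0,-2],[0,0,-4],[0,0,-6],[0,0,-6],[0,0,-6]],"twist":[0,0,0,0,0],"jaw":[-1,-1,-1,-1,-1]}' 60 >/dev/null
python3 -m jog '{"slide":[[0,0,0],[0,0,0],[0,0,0],[0,0,0],[0,0,0]],"twist":[0,0,0,0,0],"jaw":[-1,-1,-1,-1,-1]}' >/dev/null; python3 to.py
python3 - <<'E'
from bench import vision
import cv2
c=vision.capture("top");cv2.imwrite("pics/t1.png",c["image"])
E
```

```text
t 14.65 eef [ 0.5922 -0.0222  0.194 ] rot [1.7998e+02 4.0000e-02 1.7491e+02] F [ 0.64 -0.17  0.43] op 0.0552 g 0.0
t 15.15 eef [ 0.592  -0.0222  0.1937] rot [1.7999e+02 1.0000e-02 1.7492e+02] F [-0.96  0.76  2.64] op 0.0495 g 60.0
t 16.15 eef [ 0.592  -0.0223  0.1995] rot [179.99  -0.   174.91] F [-0.72 -0.15 -6.08] op 0.0493 g 60.0
```

View pics/t1.png

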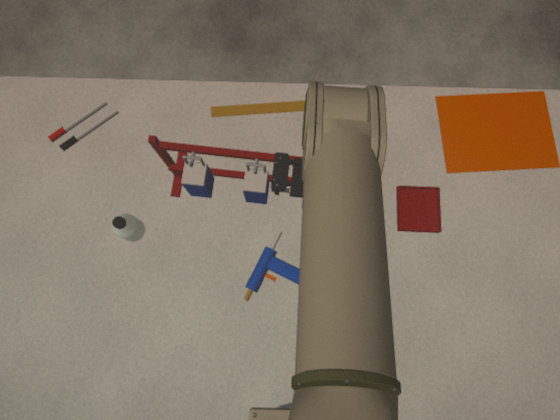

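Box c pulls about 6 N, so it is the full one. The top view shows a and b still on their hooks (195,165 and 257,172) and the tray at (418,209). Next I lift c over the hook tip and bring it towards the robot.

```bash
python3 -m jog '{"slide":[[0,0,-5],[0,0,-12],[0,0,-18],[0,0,-20],[0,0,-20]],"twist":[0,0,0,0,0],"jaw":[-1,-1,-1,-1,-1]}' 60 >/dev/null; python3 to.py
python3 -m jog '{"slide":[[4,0,0],[12,0,0],[24,0,0],[40,0,0],[56,0,0]],"twist":[0,0,0,0,0],"jaw":[-1,-1,-1,-1,-1]}' >/dev/null; python3 to.py
python3 -m jog '{"slide":[[15,0,-5],[28,0,-15],[34,0,-25],[34,0,-30],[34,0,-30]],"twist":[0,0,0,0,0],"jaw":[-1,-1,-1,-1,-1]}' >/dev/null; python3 to.py "(.5,-.295,.25)" "(.589,-.2945,.25)"
python3 - <<'E'
from bench import vision
import cv2
c=vision.capture("scene");cv2.imwrite("pics/s1.png",cv2.resize(c["image"][150:300,120:440],None,fx=2.4,fy=2.4))
E
```

```text
t 16.7 eef [ 0.5922 -0.0223  0.2201] rot [1.7998e+02 4.0000e-02 1.7491e+02] F [ 0.31  0.1  -6.18] op 0.0497 g 60.0
t 17.2 eef [ 0.535  -0.0173  0.2192] rot [-1.8000e+02 -3.0000e-02  1.7491e+02] F [ 0.35  1.1  -5.3 ] op 0.0494 g 60.0
t 17.7 eef [ 0.503  -0.0143  0.2505] rot [1.7996e+02 1.2000e-01 1.7492e+02] F [-0.31  0.   -5.04] op 0.0495 g 60.0
(.5,-.295,.25) slide mm [ -21.9 -279.9    0.3]
(.589,-.2945,.25) slide mm [-110.5 -271.5    0.5]
```

View pics/s1.png

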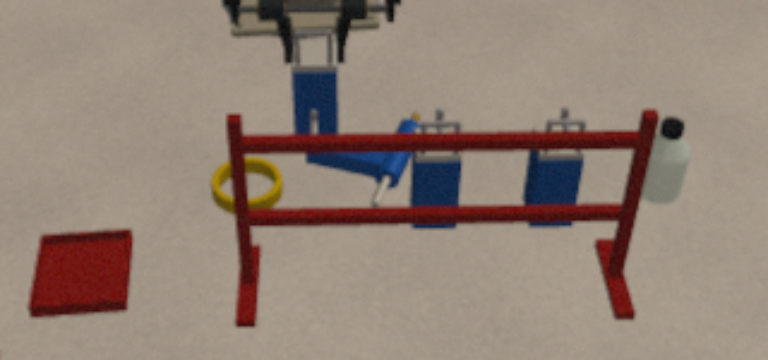

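Box c is off its hook and held upright (crop, about (315,100)), and the other two still hang at (437,190) and (557,185). Moving to the tray.

```bash
python3 -m jog '{"slide":[[0,-10,0],[-2,-32,0],[-6,-66,0],[-9,-104,0],[-12,-144,0]],"twist":[0,0,0,0,0],"jaw":[-1,-1,-1,-1,-1]}' 60 >/dev/null
python3 -m jog '{"slide":[[-10,-38,0],[-30,-74,0],[-54,-104,0],[-76,-120,0],[-90,-126,0]],"twist":[0,0,0,0,0],"jaw":[-1,-1,-1,-1,-1]}' >/dev/null
python3 -m jog '{"slide":[[-6,-1,0],[-8,-1.5,0],[-8,-1.5,0],[-8,-1.5,0],[-8,-1.5,0]],"twist":[0,0,0,0,0],"jaw":[-1,-1,-1,-1,-1]}' >/dev/null
python3 to.py "(.589,-.2945,.124)"
```

```text
t 19.25 eef [ 0.5875 -0.2941  0.2499] rot [1.7998e+02 2.0000e-02 1.7493e+02] F [ 0.53 -0.47 -5.34] op 0.0492 g 60.0
(.589,-.2945,.124) slide mm [ -1.5  -0.3 125.9]
```

```bash
python3 -m jog '{"slide":[[-1,0,10],[-1,0,30],[-1,0,55],[-1,0,80],[-1,0,98]],"twist":[0,0,0,0,0],"jaw":[-1,-1,-1,-1,-1]}' 60 >/dev/null
python3 -m jog '{"slide":[[0,0,8],[0,0,14],[0,0,17],[0,0,19],[0,0,20]],"twist":[0,0,0,0,0],"jaw":[-1,-1,-1,-1,-1]}' >/dev/null; python3 to.py
python3 -m jog '{"slide":[[0,0,0.5],[0,0,1],[0,0,2],[0,0,3],[0,0,4]],"twist":[0,0,0,0,0],"jaw":[-1,-1,-1,-1,-1]}' >/dev/null; python3 to.py
python3 - <<'E'
from bench import vision
import cv2
c=vision.capture("scene");cv2.imwrite("pics/s2.png",cv2.resize(c["image"][150:300,80:280],None,fx=3,fy=3))
E
```

```text
t 20.25 eef [ 0.5891 -0.2947  0.132 ] rot [-1.7999e+02  5.0000e-02  1.7491e+02] F [ 1.64 -0.2  -5.61] op 0.0491 g 60.0
t 20.75 eef [ 0.5888 -0.2946  0.1274] rot [180.     0.   174.91] F [-0.05  0.14 -5.66] op 0.0489 g 60.0
```

View pics/s2.png

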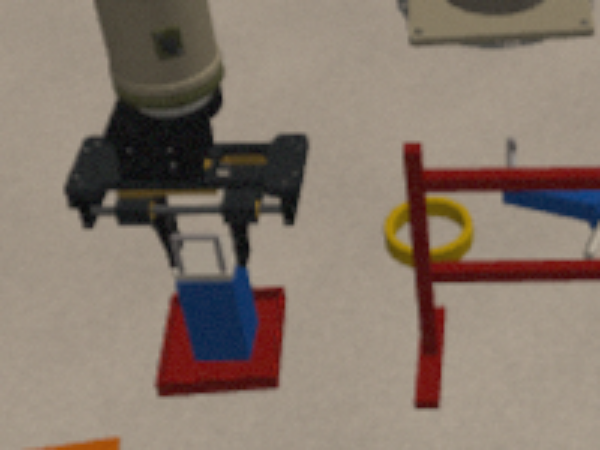

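The box is inside the tray walls, upright and just above the floor (bottom edge near (222,360)). The last few millimetres go in 0.5 mm steps.

```bash
for i in 1; do python3 -m jog '{"slide":[[0,0,0.5],[0,0,1],[0,0,1.5],[0,0,2],[0,0,2]],"twist":[0,0,0,0,0],"jaw":[-1,-1,-1,-1,-1]}' 60 >/dev/null; python3 to.py; done
python3 -m jog '{"slide":[[0,0,0.5],[0,0,0.5],[0,0,1],[0,0,1],[0,0,1]],"twist":[0,0,0,0,0],"jaw":[-1,-1,-1,-1,-1]}' >/dev/null; python3 to.py
```

```text
t 21.3 eef [ 0.5889 -0.2946  0.1257] rot [1.8000e+02 2.0000e-02 1.7492e+02] F [ 0.54  0.81 -4.36] op 0.0491 g 60.0
t 21.8 eef [ 0.5891 -0.2946  0.1256] rot [1.7999e+02 6.0000e-02 1.7492e+02] F [-2.6   2.46  5.88] op 0.0493 g 60.0
```

Contact: Fz went from -5 to +6 N. Easing the grip and releasing.

```bash
python3 -m jog '{"slide":[[0,0,0],[0,0,0],[0,0,0],[0,0,0],[0,0,0]],"twist":[0,0,0,0,0],"jaw":[-1,-1,-1,-1,-1]}' 4 >/dev/null; python3 to.py
python3 -m jog '{"slide":[[0,0,0],[0,0,0],[0,0,0],[0,0,0],[0,0,0]],"twist":[0,0,0,0,0],"jaw":[0.2,0.3,0.5,1,1]}' >/dev/null
python3 -m jog '{"slide":[[0,0,0],[0,0,-10],[0,0,-30],[0,0,-60],[0,0,-100]],"twist":[0,0,0,0,0],"jaw":[1,1,1,1,1]}' >/dev/null
python3 -m jog '{"slide":[[0,0,-20],[0,0,-40],[30,0,-50],[70,0,-50],[110,0,-50]],"twist":[0,0,0,0,0],"jaw":[1,1,1,1,1]}' >/dev/null
python3 -m jog '{"slide":[[40,0,0],[50,0,0],[50,0,0],[50,0,0],[50,0,0]],"twist":[0,0,0,0,0],"jaw":[1,1,1,1,1]}' >/dev/null; python3 to.py
python3 - <<'E'
from h import *
from bench import vision
c=vision.capture("scene");cv2.imwrite("pics/s3.png",c["image"][120:320,80:460].repeat(2,0).repeat(2,1))
c=vision.capture("top");hsv=cv2.cvtColor(c["image"],cv2.COLOR_BGR2HSV)
v,u=np.mgrid[:420,:560];d=c["depth"];K=c["camera_matrix"]
P=np.stack([(u-K[0,2])/K[0,0]*d,-(v-K[1,2])/K[1,1]*d,-d],-1)@c["T"][:3,:3].T+c["T"][:3,3]
for h in(.182,.113):
    n,l,st,_=cv2.connectedComponentsWithStats(((abs(P[...,2]-h)<.007)&(hsv[...,1]<70)&(d>0)).astype(np.uint8))
    for i in range(1,n):
        if st[i,4]>150: print(h,cv2.minAreaRect(ray(c,np.argwhere(l==i)[:,::-1],h)[:,:2].astype(np.float32)),np.median(P[...,2][l==i]))
E
```

```text
t 22.3 eef [ 0.5893 -0.2946  0.1255] rot [1.7999e+02 8.0000e-02 1.7492e+02] F [-2.91  2.21  6.35] op 0.05 g 4.0
t 24.3 eef [ 0.4306 -0.2802  0.2746] rot [-1.7997e+02 -1.0000e-02  1.7497e+02] F [-0.14  0.32 -0.06] op 0.0876 g 0.0
0.182 ((0.6217167377471924, 0.2439407855272293), (0.05047277361154556, 0.050770629197359085), 85.219970703125) 0.18175702775501967
0.182 ((0.6095139980316162, 0.11172924190759659), (0.04995494708418846, 0.051314499229192734), 84.69744110107422) 0.1818369528370135
0.113 ((0.5954864621162415, -0.2928987145423889), (0.05095706135034561, 0.05121094733476639), 87.28374481201172) 0.11318295745806106
```

View pics/s3.png

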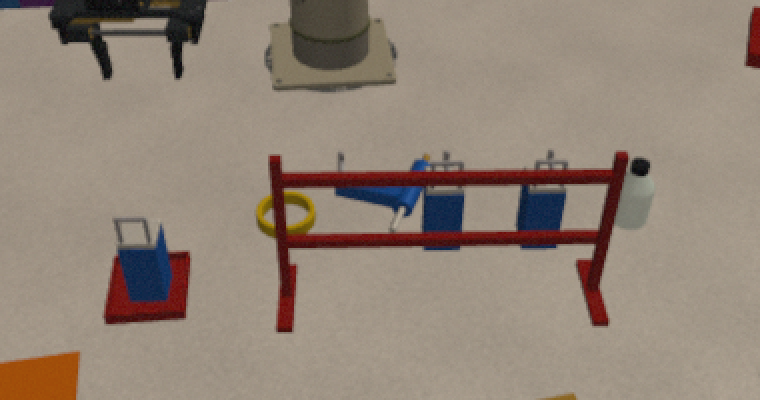

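The full box stands upright in the centre of the tray (145,262), both light boxes hang where they started (445,215 and 542,212), and the gripper is clear. Handing in.

```bash
python3 -c "
from bench import bot
print(bot.hand_in())"
```

```text
the job is handed in; nothing more can be done
None
```

The full box was the right-hand one (box_c, about 6 N); it now stands upright in the red tray within about 2 mm of centre, the two light boxes still hang on their own hooks, the bystanders were left alone, and the job is handed in at about 24 s (no verdict was returned).

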